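Wind the variac back to zero and take out its fuse carrier

ROBOT

A 6-joint arm with a two-finger parallel gripper is mounted at the origin on the work surface. World frame = base frame: x ahead of the robot, y to its left, z up, the work surface at z = 0. Lengths are in m, angles in rad, forces in N, time in s.
With the tool pointing down it reaches from about 0.25 to 0.775 m from the base axis. Payload 4 kg.
Tool frame: the origin (TCP) lies midway between the tips of the shut fingers; the grasp point (between the pads) lies 19 mm behind it; z points along the fingers, y is the direction in which the jaws open and shut (so a half turn about z gives the same grasp; the last joint's range is limited). The gripper opens to 94 mm and grips with 3 to 60 N. Pads are 16 mm wide; open, the fingers measure 119 mm over their backs; the gripper's body (75 mm by 177 mm) begins 78 mm behind the grasp point.
Start: joints at [-1.452, 0.087, 1.371, -0, 1.684, -0.103], TCP at [0.121, -0.537, 0.206] pointing down, gripper open.
Joint ranges: [-3.1, 3.1], [-0.76, 2.03], [0.27, 2.55], [-1.08, 4.22], [0.17, 2.65], [-2.57, 2.57]. Speed limits (rad/s): [2.79, 2.79, 3.14, 3.14, 3.14, 3.14].

INTERFACE

Orientations are given as [roll, pitch, yaw] about the fixed x, y, z axes, in that order (R = Rz(yaw) Ry(pitch) Rx(roll)).
In Python, from bench import robot gives the robot as it stands.
- The arm moves only by the tool drive_tool, never from a script. Its argument "series" is a list that holds one entry, the list of rows, each a list of 7 numbers: the turn, a rotation vector about the tool's x, y, z in rad, then the shift along the tool's x, y, z in cm, then the opening in per cent of the stroke, from 0 (shut) to 100 (fully open). In form: [[[rx, ry, rz, tx, ty, tz, fingers], ...]]. A call has 1 to 20 rows; each row is the pose to reach, as a shift and turn from the pose measured when the call began, along the tool's axes at that moment; what a row does not reach only later rows make up. A row lasts 1/10 s, in which the tool goes at most 50 mm and 8.59 degrees, less where a joint would pass 70% of its speed; a pose out of reach is approached as far as the arm can. A call with a gripper value outside its range is refused whole. The fingers move at their own pace and stop on an object; the grip force is fixed at half the most. Time passes only in rows, so rows that repeat a pose let the fingers close. It gives the time, the measured TCP pose, the force and the opening at its end, in the units of the state.
- robot.get_obs(): the state, without advancing time (a new reading comes with each control period).
- robot.snapshot(name): name is "scene" or "top" or "wrist"; returns a dict with "img" (384x512x3 uint8, blue, green, red), "depth" (384x512 float32, m along the optical axis (not along the pixel's ray), 0 where there is no reading), "vertical_fov" (degrees; the focal length in pixels is half the picture's height over the tangent of half this angle, whatever the lens; pixels are square), "cx", "cy" (the principal point, pixels), "rvec" (rotation vector, rad) and "tvec" (3), from world to camera coordinates, as OpenCV has them. Camera axes: x right, y down, z forward; pixel columns grow to the right and rows downward; lengths in m; the calibration is good to about 2 mm. A picture is of the moment at which its call begins.
- robot.close_job(): hands the job in, once; it reports no verdict.
The state is a dict: "time": time; "joint_positions": joint angles; "qvel": joint speeds; "joint_torque": joint torques, N m; "tool_pos": TCP position; "ee_rot": TCP orientation; "wrist_force": force on the tool from outside, world axes, zero at the start; "wrist_torque": the same for the moment, N m; "width": finger opening in m.
Only numpy, scipy, OpenCV 4.12 (cv2) and the standard library are available. Lean on these libraries where they do the work, as an engineer would, in place of code of your own. Each camera call takes 0.05 s, during which the arm holds its last target.

TASK

The bench variac is unplugged and its fuse has to be checked. First wind the big knob anticlockwise right back to its zero stop, so that it cannot come up live later; then unscrew the fuse-holder cap anticlockwise, lift it out with its fuse, and set it down in the steel parts tray without dropping it. Leave the knob at zero and the other things on the bench alone.

Things in the scene. Friction and masses are not known exactly. Their poses are not given: they have to be found in the camera images.
- variac: bench variac: grey steel box fixed to the bench, 170 x 240 mm (its x, y), 130 mm high; its flat top is the panel. Origin under its centre, z up, front (voltmeter, terminals) toward -x. On the panel: the dial with the big black knob at x -5, y -47 mm; fuse holder at x -30, y +78 mm; an outlet 2 mm high at x +42, y +75 mm
- knob_top (a point): centre of the top of the variac's big black fluted knob, on its vertical axis, 40 mm above the panel. The round grip, 46 mm in diameter and 35 mm tall, ends here; at its foot a flat skirt 58 mm across with a pointer nose, its top 5 mm above the panel
- knob (a joint): knob angle: 0 at the hard zero stop, growing clockwise from above to 5.2 rad. Its white pointer, seen from above, stands at 2.6 rad minus this value anticlockwise from the variac's +x; zero is the longest, broadest dark mark, at the anticlockwise end of the scale. About 0.1 Nm of friction; stays where left; at the stop the fingers slip round it
- fuse_cap: fuse carrier screwed into the variac: knurled black cap 28 mm in diameter, 20 mm tall; below it stem and round-ended fuse, 30 mm long, lugs 19 mm across; 35 g. Origin: centre of the cap's underside (7 mm above the panel), z up. Turned anticlockwise from above it climbs 1.75 mm a radian (1.5 mm of play) and is free after 2.3 to 2.7 rad; until then the thread holds it. Stays put when let go
- fuse_holder (a point): mouth of the fuse holder: centre of its collar's top rim, 7 mm above the panel; collar 27 mm in diameter with a hexagonal nut at its foot, 37 mm across and 4 mm high. Fixed to the variac, same axes. The carrier is out when lifted 30 mm above its place
- tray_in (a point): centre of the inner floor of the open steel parts tray, 3 mm above the bench, with the tray's axes. Inside 159 mm (x) by 119 mm (y); walls 3 mm thick, rim 24 mm above the bench; empty, fixed to the bench
- board: bystander: green circuit board 80 x 110 mm with tall parts up to 43 mm, lying loose on the bench; origin under its centre
- spool: bystander: spool of solder wire 62 mm in diameter, 46 mm tall, standing loose; origin under its centre
- driver: bystander: screwdriver 200 mm long with a 26 mm thick blue handle, lying loose along its own x; origin under its middle
Not all that is in view belongs to the job. Of the things like the fuse_cap, leave any that is blue; of the rest the smaller one is meant.

How it is judged:
On the way, in this order (a step that is already met when the one before it is completed fails the run):
1. the knob is wound back to its zero stop (value of joint knob below 0.05 rad), for 0.2 s.
2. the fuse carrier is unscrewed and lifted clear of its holder, the knob still at zero (value of joint knob below 0.05 rad and z of fuse_cap in the frame of fuse_holder above 0.032 m), for 0.1 s.
At the end, for the whole second after the job is handed in: The knob is at its zero stop (within 0.05 rad) and the fuse carrier is at rest in the tray, lying or standing: the middle of its cap's underside inside the walls and less than 36 mm above the tray's inner floor (value of joint knob below 0.05 rad and x of fuse_cap in the frame of tray_in between -0.0755 and 0.0755 m and y of fuse_cap in the frame of tray_in between -0.0555 and 0.0555 m and z of fuse_cap in the frame of tray_in below 0.036 m and linear speed of fuse_cap below 0.02 m/s); the robot touches nothing.
It fails at once if the fuse carrier is dropped (falls freely at over 1 m/s, as from more than about 50 mm) (linear speed of fuse_cap above 1 m/s and contact force between the fingers and fuse_cap below 0.05 N).
It fails at once if the circuit board is pushed more than 25 mm (distance of board from where it was at the start of the episode above 0.025 m).
It fails at once if the solder spool is pushed more than 25 mm (distance of spool from where it was at the start of the episode above 0.025 m).
It fails at once if the screwdriver is pushed more than 25 mm (distance of driver from where it was at the start of the episode above 0.025 m).
It also fails if it takes over 72 s, if anything falls off the work surface, if the arm or the gripper's body presses on something with over 40 N, if the wrist force passes 120 N, or if a joint passes its speed limit or range.

## Working session

There is one attempt and no reset: what is moved stays moved. The work goes in short steps, Python scripts to look and compute and a tool call to move; the robot and the scene stay as the last step left them, time stands still between calls to the robot, and variables do not carry over. Pictures are saved under pics/ and viewed, and the job is handed in when it is done.

Besides the shell and the picture viewer there is one more tool, called after "Emit:" as a command line: name --argument value ..., lists and objects as JSON in quotes. drive_tool: Moves the arm, as the interface text tells. Its arguments: {"type":"object","properties":{"series":{"type":"array","items":{"type":"array","items":{"type":"array","items":{"type":"number"}}}}},"required":["series"]}

```bash
ls -la; mkdir -p pics
cat > h.py <<'E'
import numpy as np, cv2
from bench import robot
def snap(n,fn=None):
    s=robot.snapshot(n)
    if fn: cv2.imwrite('pics/'+fn,s['img'])
    np.savez('pics/%s.npz'%(fn or n),**{k:np.array(v) for k,v in s.items()})
    return s
def load(fn):
    d=np.load('pics/%s.npz'%fn); return {k:d[k] for k in d}
def K(s):
    f=192/np.tan(np.radians(float(s['vertical_fov']))/2)
    return f,float(s['cx']),float(s['cy'])
def ray(s,u,v):
    f,cx,cy=K(s); R=cv2.Rodrigues(np.array(s['rvec'],float))[0]; t=np.array(s['tvec'],float).ravel()
    return -R.T@t, R.T@np.array([(u-cx)/f,(v-cy)/f,1.])
def atz(s,u,v,z):
    o,d=ray(s,u,v); return o+d*(z-o[2])/d[2]
def dep(s,u,v):
    o,d=ray(s,u,v); return o+d*float(s['depth'][int(round(v)),int(round(u))])
def proj(s,p):
    f,cx,cy=K(s); R=cv2.Rodrigues(np.array(s['rvec'],float))[0]; c=R@np.array(p)+np.array(s['tvec'],float).ravel()
    return f*c[0]/c[2]+cx, f*c[1]/c[2]+cy
def tri(a,b):
    (o1,d1),(o2,d2)=ray(*a),ray(*b)
    A=np.stack([d1,-d2],1); x=np.linalg.lstsq(A,o2-o1,rcond=None)[0]
    p,q=o1+d1*x[0],o2+d2*x[1]; return (p+q)/2,np.linalg.norm(p-q)
E
python3 - <<'E'
from h import *
for n in ('scene','top','wrist'):
    s=snap(n,n+'0.png'); o,d=ray(s,256,192); print(n,s['vertical_fov'],s['cx'],s['cy'],o,d)
print(robot.get_obs())
E
```

```text
total 12
drwxr-xr-x  3 agent agent 4096 Dec  7 06:23 .
drwxr-xr-x 23 root  root  4096 Dec  7 06:23 ..
drwxr-xr-x  2 agent agent 4096 Dec  7 06:23 pics
scene 56.7195698351378 257.8254151268052 191.22935011741004 [ 1.10438079 -0.00870082  0.86819914] [-0.58206806  0.01362273 -0.81304503]
top 42.710060465551734 246.58208525229523 184.6203547698269 [ 0.43110956 -0.01150516  1.65730944] [ 0.08363842 -0.01539824 -0.99667506]
wrist 71.31402075777994 253.98884424541947 190.48273867188556 [ 0.190116   -0.52158446  0.38381994] [-0.2415848  -0.06043125 -0.96854193]
{'time': 0.15, 'joint_positions': array([-1.45207176e+00,  8.78023523e-02,  1.37188852e+00, -3.40850315e-06,
        1.68362702e+00, -1.03088348e-01]), 'qvel': array([ 0.00116099, -0.00187435, -0.00543239, -0.00079758,  0.00169196,
        0.00046136]), 'joint_torque': array([ 2.56375952e-04, -3.40645623e+01, -3.02793396e+01,  7.17496639e-02,
        3.05362197e-02, -1.11534503e-04]), 'tool_pos': array([ 0.12094897, -0.53609927,  0.20457314]), 'ee_rot': array([-3.13987623e+00, -1.74166779e-04,  2.21812390e-01]), 'wrist_force': array([-0.45390176, -0.27281737, -0.21499305]), 'wrist_torque': array([-0.00684421,  0.01449879,  0.01236491]), 'width': 0.09402391281768296}
```

View pics/scene0.png

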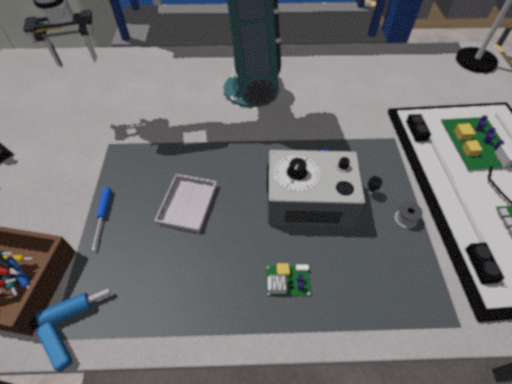

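View pics/top0.png

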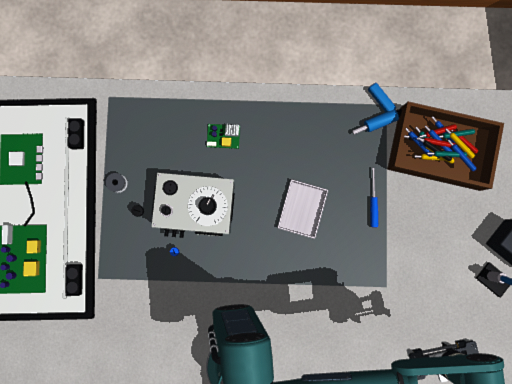

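View pics/wrist0.png

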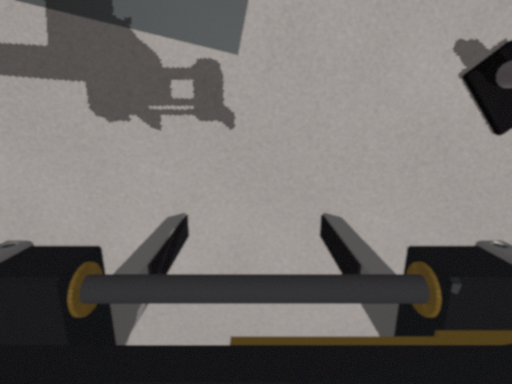

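Run:
```python
from h import *
t=cv2.imread('pics/top0.png'); s=cv2.imread('pics/scene0.png')
cv2.imwrite('pics/top0c.png',cv2.resize(t[160:265,100:240],None,fx=5.6,fy=5.6,interpolation=cv2.INTER_CUBIC))
cv2.imwrite('pics/scene0c.png',cv2.resize(s[140:235,255:400],None,fx=5.5,fy=5.5,interpolation=cv2.INTER_CUBIC))
```

```text
(no output)
```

View pics/top0c.png

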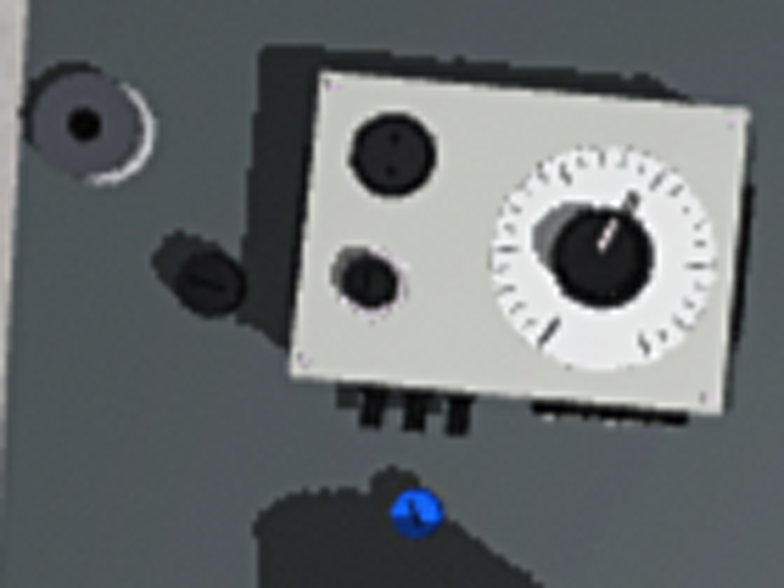

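View pics/scene0c.png

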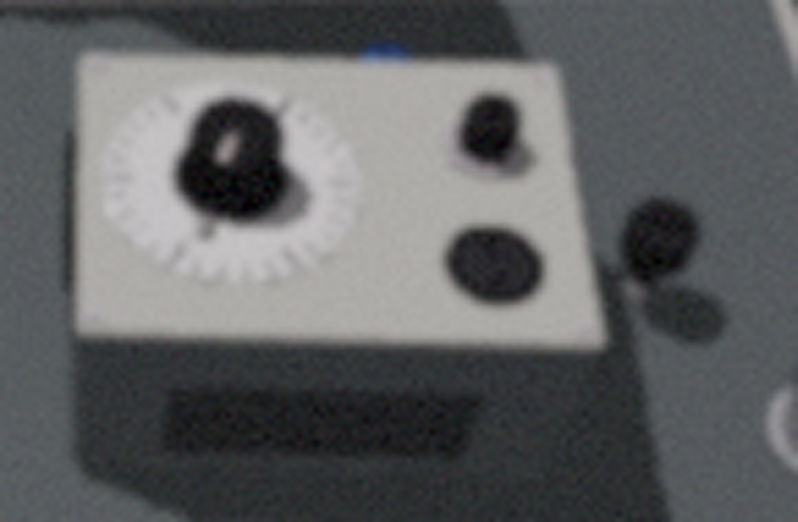

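```bash
cat > v0.py <<'E'
from h import *
T=load('top0.png');S=load('scene0.png')
def tp(x,y): return (x+.5)/5.6-.5+100,(y+.5)/5.6-.5+160
def sp(x,y): return (x+.5)/5.5-.5+255,(y+.5)/5.5-.5+140
E
python3 - <<'E'
from v0 import *
C=[((320,70),(605,350),85,120),((750,107),(78,335),85,-120),((722,412),(82,55),-85,-120),((290,375),(555,63),-85,120)]
P=[];L=[]
for a,b,x,y in C:
    p,e=tri((T,*tp(*a)),(S,*sp(*b))); q=atz(T,*tp(*a),.13); print(p.round(4),round(e,4),q.round(4),dep(T,*tp(*a)).round(3))
    P.append(q[:2]);L.append([x/1e3,y/1e3])
P=np.array(P);L=np.array(L)
c=P.mean(0); H=L.T@(P-c); yaw=np.arctan2(H[0,1]-H[1,0],H[0,0]+H[1,1]); print('c',c,'yaw',yaw)
R=np.array([[np.cos(yaw),-np.sin(yaw)],[np.sin(yaw),np.cos(yaw)]]); print((P-c-L@R.T).round(4))
W=lambda x,y:c+R@np.array([x,y])
k=W(-.005,-.047);f=W(-.03,.078); print('knob',k,'fuse',f,'outlet',W(.042,.075))
print('knob top tri',tri((T,*tp(602,255)),(S,*sp(236,122))), atz(T,*tp(602,255),.17))
print('cap top tri',tri((T,*tp(368,282)),(S,*sp(491,115))), atz(T,*tp(368,282),.157))
a=atz(T,*tp(602,250),.17);b=atz(T,*tp(618,220),.17);print('ptr', 2.6-(np.arctan2(*(b-a)[1::-1])-yaw))
z=atz(T,*tp(548,333),.13)[:2]-k; print('zero mark angle in variac',np.arctan2(z[1],z[0])-yaw)
print('spool',atz(T,*tp(85,123),.046),'bigcap',tri((T,*tp(210,283)),(S,*sp(662,225))),'blue',atz(T,*tp(417,512),.05))
# tray rim corners top view
for uv in ((291,179),(328,187),(315,238),(275,229)): print('tray',atz(T,*uv,.024).round(4))
for n in ('top0.png',):
  for uv in ((173,196),(207,205),(190,220),(300,208)): print(dep(T,*uv).round(4))
E
```

```text
[0.6137 0.2776 0.1233] 0.0023 [0.6132 0.2775 0.13  ] [0.629 0.302 0.002]
[0.5996 0.0359 0.125 ] 0.0012 [0.5991 0.0363 0.13  ] [0.613 0.04  0.006]
[0.4291 0.046  0.1275] 0.0013 [0.4291 0.0466 0.13  ] [0.429 0.05  0.03 ]
[0.4426 0.2856 0.129 ] 0.0017 [0.4428 0.2863 0.13  ] [0.444 0.312 0.001]
c [0.52106096 0.16168292] yaw -0.057238945563895374
[[ 0.0004  0.0009]
 [ 0.     -0.0007]
 [-0.0002 -0.0001]
 [-0.0002 -0.    ]]
knob [0.51338038 0.11504593] fuse [0.49557229 0.24127141] outlet [0.56728275 0.23415737]
knob top tri (array([0.51187615, 0.11246742, 0.16990894]), np.float64(0.00044318342309759314)) [0.51189409 0.1126811  0.17      ]
cap top tri (array([0.49430612, 0.24054238, 0.15028528]), np.float64(0.002930303880219115)) [0.49431456 0.24087101 0.157     ]
ptr 2.9983276718239664
zero mark angle in variac 2.604073759554354
spool [0.58795641 0.43044993 0.046     ] bigcap (array([0.49494154, 0.3477112 , 0.05993818]), np.float64(0.002483887519708733)) blue [0.3664211  0.22458251 0.05      ]
tray [ 0.6151 -0.1526  0.024 ]
tray [ 0.5916 -0.2767  0.024 ]
tray [ 0.4211 -0.2357  0.024 ]
tray [ 0.447  -0.1029  0.024 ]
[0.5391 0.2222 0.1371]
[0.5119 0.1124 0.1767]
[0.4663 0.1668 0.1347]
[ 0.52   -0.1868  0.0019]
```

```bash
cat > m.py <<'E'
from h import *
from scipy.spatial.transform import Rotation as Ro
def rel(p,yaw):
    o=robot.get_obs(); R=Ro.from_euler('xyz',o['ee_rot']); G=Ro.from_euler('xyz',[np.pi,0,yaw])
    rv=(R.inv()*G).as_rotvec(); t=R.inv().apply(np.array(p)-o['tool_pos'])*100
    print('rel rot',rv.round(4),'shift cm',t.round(3), 't',o['time'],'p',o['tool_pos'].round(4),'rot',o['ee_rot'].round(4),'w',round(o['width'],4),'F',o['wrist_force'].round(2),'M',o['wrist_torque'].round(3))
E
python3 - <<'E'
from m import *
rel([.50,.15,.30],0)
rel([.5125,.1135,.28],0)
E
```

```text
rel rot [-0.0017  0.      0.2218] shift cm [ 52.072 -58.606  -9.433] t 0.15 p [ 0.1209 -0.5361  0.2046] rot [-3.1399e+00 -2.0000e-04  2.2180e-01] w 0.094 F [-0.45 -0.27 -0.21] M [-0.007  0.014  0.012]
rel rot [-0.0017  0.      0.2218] shift cm [ 52.488 -54.767  -7.44 ] t 0.15 p [ 0.1209 -0.5361  0.2046] rot [-3.1399e+00 -2.0000e-04  2.2180e-01] w 0.094 F [-0.45 -0.27 -0.21] M [-0.007  0.014  0.012]
```

Emit:
drive_tool --series '[[[0,0,0.05,4,-4.5,-3,100],[0,0,0.1,7,-8,-6,100],[0,0,0.15,10,-11,-9,100],[0,0,0.22,14,-15,-9.4,100],[0,0,0.22,17,-19,-9.4,100],[0,0,0.22,20,-23,-9.4,100],[0,0,0.22,23,-26,-9.4,100],[0,0,0.22,26,-30,-9.4,100],[0,0,0.22,30,-34,-9.4,100],[0,0,0.22,33,-37,-9.4,100],[0,0,0.22,36,-41,-9.4,100],[0,0,0.22,39,-44,-9.4,100],[0,0,0.22,43,-48,-9.4,100],[0,0,0.22,46,-52,-9.4,100],[0,0,0.22,49,-55,-9.4,100],[0,0,0.22,52.1,-58.6,-9.4,100],[0,0,0.22,52.1,-58.6,-9.4,100],[0,0,0.22,52.1,-58.6,-9.4,100],[0,0,0.22,52.1,-58.6,-9.4,100]]]'

```text
time: 2.05
tool_pos: [0.4999, 0.1491, 0.2996]
ee_rot: [-3.141, 0.001, 0.001]
wrist_force: [0.4, -0.4, 0.3]
width: 0.094
```

Run:
```python
from m import *
rel([.5125,.1135,.14],0)
s=snap('wrist','w1.png')
cv2.imwrite('pics/w1b.png',cv2.resize(s['img'],None,fx=1.5,fy=1.5,interpolation=cv2.INTER_CUBIC))
```

```text
rel rot [-0.0009  0.0008  0.0011] shift cm [ 1.269  3.577 15.954] t 2.05 p [0.4999 0.1491 0.2996] rot [-3.1407e+00  8.0000e-04  1.1000e-03] w 0.094 F [ 0.4  -0.43  0.29] M [ 0.019 -0.051  0.014]
```

View pics/w1b.png

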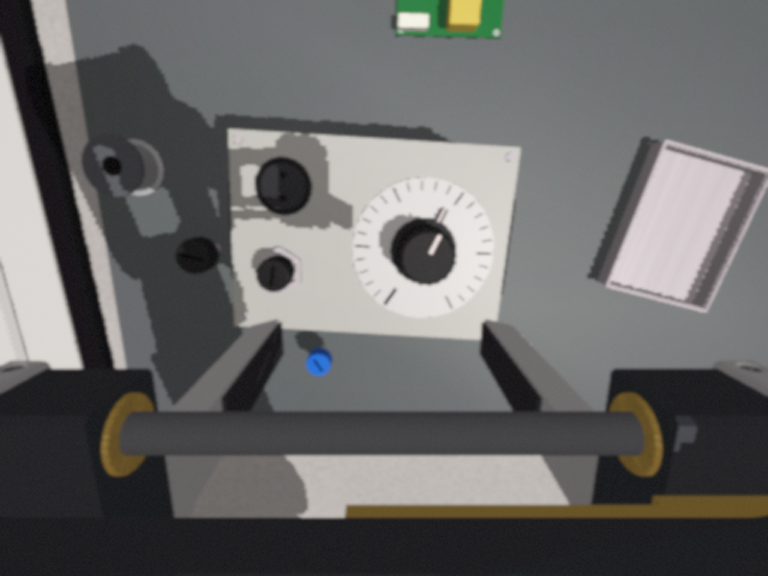

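Run:
```python
from m import *
i=cv2.imread('pics/w1.png')
cv2.imwrite('pics/w1c.png',cv2.resize(i[110:220,150:340],None,fx=4,fy=4,interpolation=cv2.INTER_CUBIC))
s=load('w1.png')
# where would my estimates project
for n,p in dict(knobtop=[.5125,.1135,.17],fusetop=[.495,.241,.157]).items():
    u,v=proj(s,p); print(n,u,v,(u-150+.5)*4-.5,(v-110+.5)*4-.5)
```

```text
knobtop 283.8571392884607 174.45517263543627 536.9285571538428 259.3206905417451
fusetop 179.13733466116253 186.22595785054904 118.0493386446501 306.40383140219615
```

View pics/w1c.png

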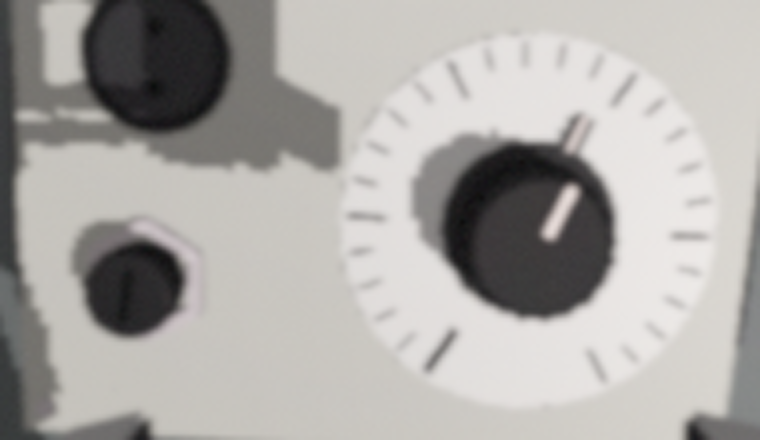

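Emit:
drive_tool --series '[[[0,0,0,0.7,1.8,4,100],[0,0,0,1.4,3.6,8,100],[0,0,0,1.4,3.6,10,100],[0,0,0,1.4,3.6,10,100],[0,0,0,1.4,3.6,10,100]]]'

```text
time: 2.6
tool_pos: [0.5138, 0.1118, 0.2011]
ee_rot: [-3.14, -0.001, -0.002]
wrist_force: [0.6, -0.5, -0.0]
width: 0.0939
```

Run:
```python
from m import *
rel([.514,.113,.14],0)
s=snap('wrist','w2.png')
cv2.imwrite('pics/w2b.png',cv2.resize(s['img'][100:300,110:390],None,fx=2.8,fy=2.8,interpolation=cv2.INTER_CUBIC))
o=robot.get_obs(); p=o['tool_pos']
for z in (p[2],.17):
  u,v=proj(s,[p[0],p[1],z]); print((u-110+.5)*2.8-.5,(v-100+.5)*2.8-.5)
```

```text
rel rot [-0.0013 -0.0014 -0.0016] shift cm [ 0.01  -0.116  6.114] t 2.6 p [0.5138 0.1118 0.2011] rot [-3.1403e+00 -1.4000e-03 -1.6000e-03] w 0.0939 F [ 0.59 -0.53 -0.04] M [-0.038 -0.014  0.026]
399.3571050099713 351.38587717087233
400.1546818617207 311.2136284268157
```

View pics/w2b.png

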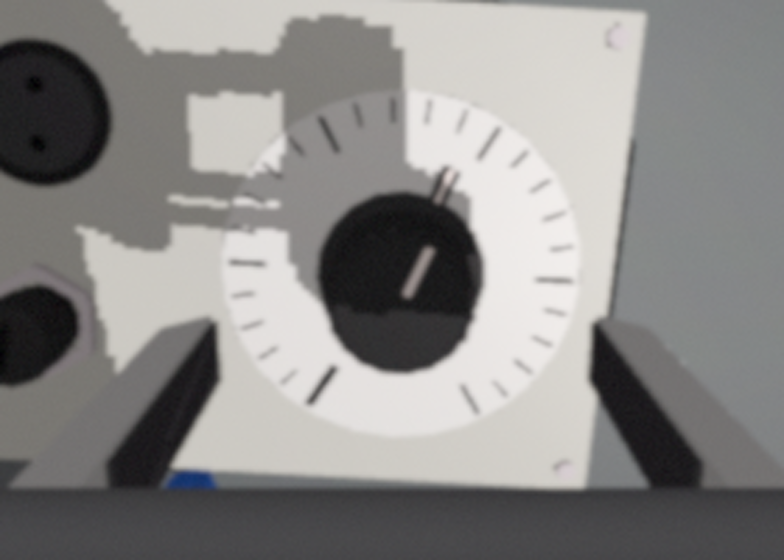

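Run:
```python
from v0 import *
a=load('w1.png');b=load('w2.png')
f1=lambda x,y:((x+.5)/4-.5+150,(y+.5)/4-.5+110)
f2=lambda x,y:((x+.5)/2.8-.5+110,(y+.5)/2.8-.5+100)
for z in (.13,.132): print('dial',atz(a,*f1(528,220),z).round(4),atz(b,*f2(401,263),z).round(4),atz(T,*tp(603,257),z).round(4))
print('dial tri',tri((b,*f2(401,263)),(T,*tp(603,257))),tri((a,*f1(528,220)),(b,*f2(401,263))))
for z in (.17,): print('top',atz(a,*f1(543,247),z).round(4),atz(b,*f2(402,291),z).round(4),atz(T,*tp(602,255),z).round(4))
print('knobtop tri',tri((b,*f2(402,291)),(T,*tp(602,255))),tri((a,*f1(543,247)),(S,*sp(236,122))))
print('cap',atz(a,*f1(133,290),.157),atz(T,*tp(368,282),.157))
# panel corners from wrist views
print('corner +x-y',atz(b,*f2(645,12),.13), ' top:0.5991 0.0363')
# depth checks
for u,v in ((256,130),(270,150)): print(dep(b,u,v))
for s in (a,b): print(ray(s,256,192))
print(dep(b,*f2(402,330)))
```

```text
dial [0.518  0.1123 0.13  ] [0.5187 0.1122 0.13  ] [0.513  0.1154 0.13  ]
dial [0.5183 0.1125 0.132 ] [0.5193 0.1122 0.132 ] [0.5129 0.1153 0.132 ]
dial tri (array([0.51428694, 0.11446492, 0.11523695]), np.float64(0.004488913275158169)) (array([0.51765253, 0.1120798 , 0.12647443]), np.float64(0.00041669432550295305))
top [0.5162 0.1118 0.17  ] [0.5207 0.1117 0.17  ] [0.5119 0.1127 0.17  ]
knobtop tri (array([0.51344471, 0.1131955 , 0.1470457 ]), np.float64(0.002862523680274632)) (array([0.51683579, 0.11186706, 0.17534705]), np.float64(0.0012943551406719843))
cap [0.50019584 0.236053   0.157     ] [0.49431456 0.24087101 0.157     ]
corner +x-y [0.60142272 0.03424968 0.13      ]  top:0.5991 0.0363
[0.57881968 0.10925982 0.1306366 ]
[0.56084737 0.09634068 0.13211593]
(array([0.57090571, 0.14838186, 0.47890102]), array([-0.24989366, -0.0072022 , -0.96829226]))
(array([0.58443254, 0.1107863 , 0.38062539]), array([-0.24778288, -0.00613511, -0.9688419 ]))
[0.50861326 0.11172004 0.16995003]
```

Emit:
drive_tool --series '[[[0,0,0,0.4,0,3,100],[0,0,0,0.4,0,5,100],[0,0,0,0.4,0,6,100],[0,0,0,0.4,0,6,100],[0,0,0,0.4,0,6,70],[0,0,0,0.4,0,6,55],[0,0,0,0.4,0,6,40],[0,0,0,0.4,0,6,40],[0,0,0,0.4,0,6,40],[0,0,0,0.4,0,6,40]]]'

```text
time: 3.65
tool_pos: [0.5187, 0.1123, 0.1423]
ee_rot: [-3.14, -0.004, -0.001]
wrist_force: [0.2, -0.4, -0.2]
width: 0.0492
```

Run:
```python
from m import *
rel([.518,.112,.14],0)
s=snap('wrist','w3.png')
cv2.imwrite('pics/w3b.png',cv2.resize(s['img'][100:300,110:390],None,fx=2.8,fy=2.8,interpolation=cv2.INTER_CUBIC))
```

```text
rel rot [-0.0015 -0.0037 -0.0009] shift cm [-0.075  0.033  0.233] t 3.65 p [0.5187 0.1123 0.1423] rot [-3.1401e+00 -3.7000e-03 -9.0000e-04] w 0.0492 F [ 0.15 -0.41 -0.2 ] M [ 0.032  0.031 -0.076]
```

View pics/w3b.png

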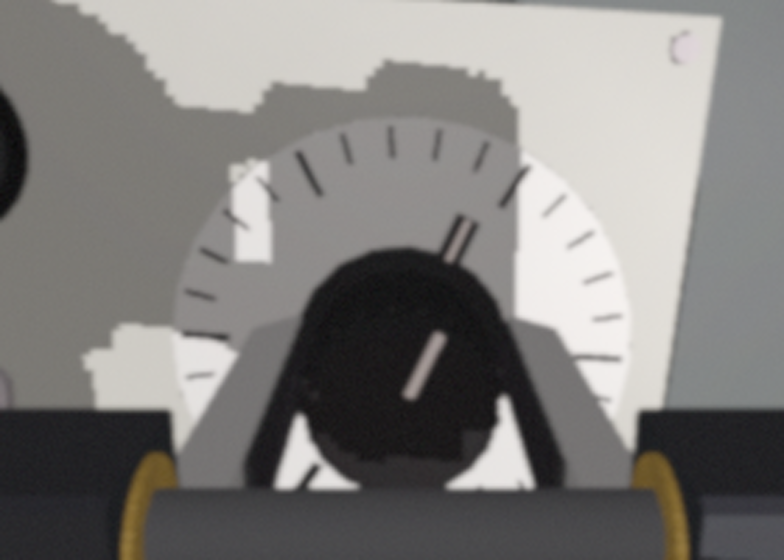

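Emit:
drive_tool --series '[[[0,0,0,0,0,0,30],[0,0,0,0,0,0,30],[0,0,0,0,0,0,30],[0,0,0,0,0,0,30]]]'

```text
time: 4.1
tool_pos: [0.5187, 0.113, 0.1423]
ee_rot: [-3.138, -0.004, -0.001]
wrist_force: [-0.7, 1.0, 0.1]
width: 0.0455
```

Run:
```python
from m import *
rel([.518,.112,.14],0)
```

```text
rel rot [-0.0032 -0.0038 -0.0006] shift cm [-0.073  0.106  0.232] t 4.1 p [0.5187 0.113  0.1423] rot [-3.1384e+00 -3.8000e-03 -6.0000e-04] w 0.0455 F [-0.7   1.01  0.15] M [-0.001  0.     0.059]
```

Emit:
drive_tool --series '[[[0,0,-0.1,0,0,0,30],[0,0,-0.2,0,0,0,30],[0,0,-0.3,0,0,0,30],[0,0,-0.4,0,0,0,30],[0,0,-0.5,0,0,0,30],[0,0,-0.6,0,0,0,30],[0,0,-0.7,0,0,0,30],[0,0,-0.8,0,0,0,30],[0,0,-0.8,0,0,0,30]]]'

```text
time: 5.0
tool_pos: [0.5177, 0.1155, 0.1423]
ee_rot: [-3.137, -0.007, 0.803]
wrist_force: [-2.0, 6.1, 0.4]
width: 0.0456
```

Run:
```python
from m import *
rel([.518,.113,.14],0)
print(robot.get_obs()['joint_positions'])
```

```text
rel rot [-0.0068 -0.0048  0.8025] shift cm [-0.162  0.195  0.232] t 5.0 p [0.5177 0.1155 0.1423] rot [-3.1373 -0.0069  0.8025] w 0.0456 F [-2.    6.06  0.43] M [0.892 0.316 0.083]
[0.1074751  0.06216419 1.52280704 0.00771083 1.55404885 0.87561856]
```

Run:
```python
from m import *
rel([.5158,.1137,.1423],1.6)
```

```text
rel rot [-0.0013 -0.0082 -0.7975] shift cm [-0.263 -0.012  0.002] t 5.0 p [0.5177 0.1155 0.1423] rot [-3.1373 -0.0069  0.8025] w 0.0456 F [-2.    6.06  0.43] M [0.892 0.316 0.083]
```

Emit:
drive_tool --series '[[[0,0,-0.1,-0.26,0,0,30],[0,0,-0.2,-0.26,0,0,30],[0,0,-0.3,-0.26,0,0,30],[0,0,-0.4,-0.26,0,0,30],[0,0,-0.5,-0.26,0,0,30],[0,0,-0.6,-0.26,0,0,30],[0,0,-0.7,-0.26,0,0,30],[0,0,-0.8,-0.26,0,0,30],[0,0,-0.8,-0.26,0,0,30]]]'

```text
time: 5.9
tool_pos: [0.5151, 0.1165, 0.1423]
ee_rot: [3.141, -0.014, 1.606]
wrist_force: [-1.0, 6.8, 0.2]
width: 0.0455
```

Run:
```python
from m import *
rel([.5158,.1137,.1423],2.4)
```

```text
rel rot [ 0.0059 -0.0126 -0.794 ] shift cm [-0.284  0.06  -0.001] t 5.9 p [0.5151 0.1165 0.1423] rot [ 3.141  -0.0135  1.606 ] w 0.0455 F [-1.    6.79  0.2 ] M [1.05  0.232 0.126]
```

Emit:
drive_tool --series '[[[0,0,-0.1,0,-0.03,0,30],[0,0,-0.2,-0.01,-0.07,0,30],[0,0,-0.3,-0.02,-0.1,0,30],[0,0,-0.4,-0.03,-0.14,0,30],[0,0,-0.5,-0.04,-0.17,0,30],[0,0,-0.6,-0.06,-0.2,0,30],[0,0,-0.7,-0.08,-0.23,0,30],[0,0,-0.8,-0.11,-0.25,0,30],[0,0,-0.9,-0.13,-0.27,0,30],[0,0,-1.0,-0.16,-0.29,0,30],[0,0,-1.1,-0.19,-0.31,0,30],[0,0,-1.2,-0.22,-0.33,0,30],[0,0,-1.2,-0.22,-0.33,0,30]]]'

```text
time: 7.2
tool_pos: [0.5119, 0.1142, 0.1423]
ee_rot: [3.129, -0.004, 2.806]
wrist_force: [0.6, 2.8, 0.6]
width: 0.0453
```

Run:
```python
from m import *
rel([.515,.113,.1423],2.4)
s=snap('wrist','w4.png')
cv2.imwrite('pics/w4b.png',cv2.resize(s['img'][100:300,110:390],None,fx=2.8,fy=2.8,interpolation=cv2.INTER_CUBIC))
```

```text
rel rot [ 0.0114 -0.0066  0.4064] shift cm [-0.334 -0.01   0.   ] t 7.2 p [0.5119 0.1142 0.1423] rot [ 3.1292 -0.0042  2.8065] w 0.0453 F [0.59 2.8  0.63] M [-0.528 -0.035  0.089]
```

View pics/w4b.png

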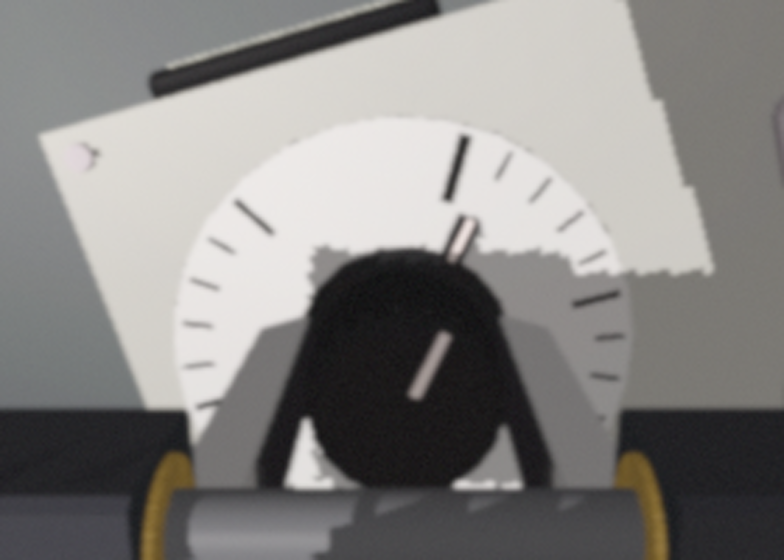

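Emit:
drive_tool --series '[[[0,0,-0.08,0,-0.03,0,30],[0,0,-0.16,0,-0.05,0,30],[0,0,-0.24,-0.01,-0.08,0,30],[0,0,-0.3,-0.02,-0.1,0,30],[0,0,-0.36,-0.02,-0.12,0,30],[0,0,-0.36,-0.02,-0.12,0,30]]]'

```text
time: 7.85
tool_pos: [0.5154, 0.1132, 0.1422]
ee_rot: [3.127, 0.009, -3.122]
wrist_force: [10.8, 2.6, -6.5]
width: 0.0457
```

Run:
```python
from m import *
rel([.515,.113,.1423],2.4)
s=snap('wrist','w5.png')
cv2.imwrite('pics/w5b.png',cv2.resize(s['img'][100:300,110:390],None,fx=2.8,fy=2.8,interpolation=cv2.INTER_CUBIC))
```

```text
rel rot [0.0168 0.0031 0.7613] shift cm [ 0.036 -0.017 -0.015] t 7.85 p [0.5154 0.1132 0.1422] rot [ 3.1275  0.0089 -3.1219] w 0.0457 F [10.83  2.57 -6.46] M [ 0.018 -1.848 -0.37 ]
```

View pics/w5b.png

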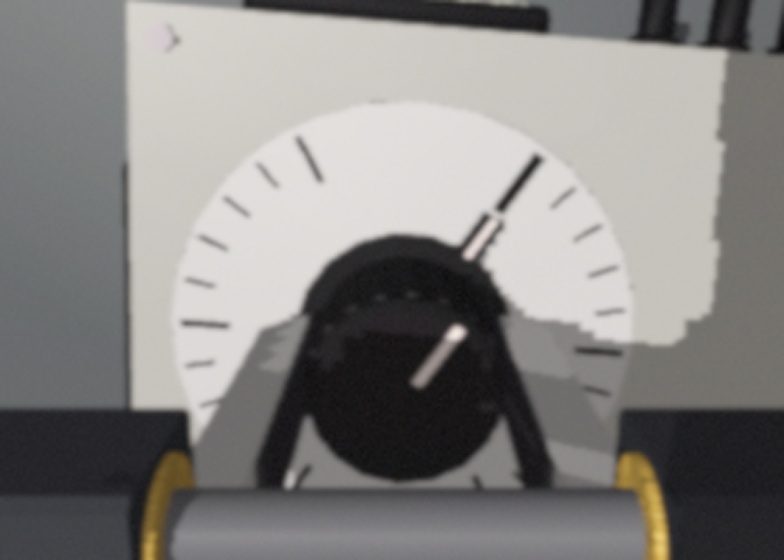

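Emit:
drive_tool --series '[[[0,0,0,0,0,0,30],[0,0,0,0,0,0,30],[0,0,0,0,0,0,60],[0,0,0,0,0,0,90],[0,0,0,0,0,0,90],[0,0,0,0,0,-2,90],[0,0,0,0,0,-5,90],[0,0,0,0,0,-9,90],[0,0,0,0,0,-9,90],[0,0,0,0,0,-9,90]]]'

```text
time: 8.9
tool_pos: [0.5151, 0.1119, 0.2334]
ee_rot: [3.127, 0.012, -3.122]
wrist_force: [0.3, 0.5, -0.6]
width: 0.0846
```

Run:
```python
from m import *
rel([.4975,.239,.2],1.57)
rel([.4975,.239,.2],0)
print(robot.get_obs()['joint_positions'])
s=snap('wrist','w6.png')
cv2.imwrite('pics/w6b.png',cv2.resize(s['img'],None,fx=1.5,fy=1.5,interpolation=cv2.INTER_CUBIC))
```

```text
rel rot [ 0.0203 -0.0023  1.5907] shift cm [ 1.555 12.69   3.502] t 8.9 p [0.5151 0.1119 0.2334] rot [ 3.1273  0.0115 -3.1225] w 0.0846 F [ 0.27  0.46 -0.61] M [ 0.092 -0.131  0.007]
rel rot [-0.0178  0.0224 -3.1223] shift cm [ 1.555 12.69   3.502] t 8.9 p [0.5151 0.1119 0.2334] rot [ 3.1273  0.0115 -3.1225] w 0.0846 F [ 0.27  0.46 -0.61] M [ 0.092 -0.131  0.007]
[ 0.09746208  0.0213271   1.38504915  0.01347235  1.72257236 -1.49041802]
```

View pics/w6b.png

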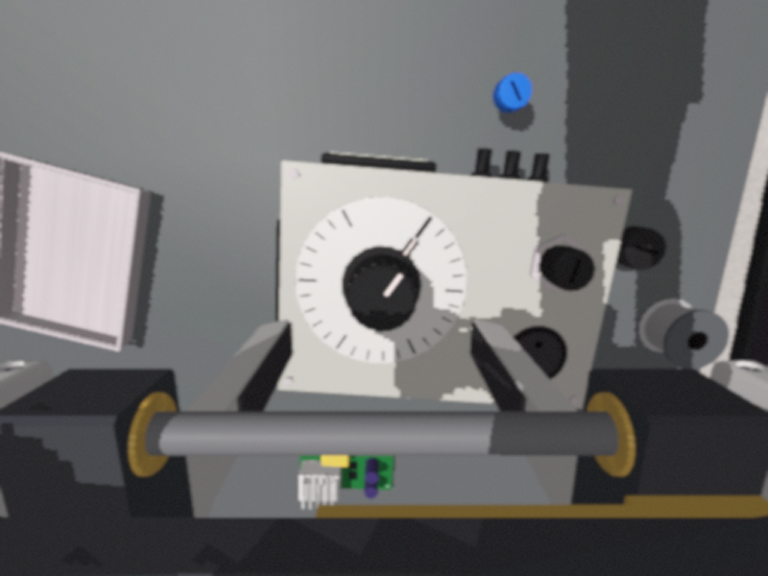

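Emit:
drive_tool --series '[[[0,0,0.14,0.2,1,0,80],[0,0,0.28,0.4,2,0,80],[0,0,0.42,0.6,3,0,80],[0,0,0.56,0.8,5,0,80],[0,0,0.7,1,7,0,80],[0,0,0.84,1.2,9,0,80],[0,0,0.98,1.4,11,0,80],[0,0,1.12,1.55,12.7,0,80],[0,0,1.26,1.55,12.7,0,80],[0,0,1.4,1.55,12.7,0,80],[0,0,1.54,1.55,12.7,0,80],[0,0,1.68,1.55,12.7,0,80],[0,0,1.82,1.55,12.7,0,80],[0,0,1.96,1.55,12.7,0,80],[0,0,2.1,1.55,12.7,0,80],[0,0,2.24,1.55,12.7,0,80],[0,0,2.38,1.55,12.7,0,80],[0,0,2.52,1.55,12.7,0,80],[0,0,2.66,1.55,12.7,0,80],[0,0,2.8,1.55,12.7,0,80]]]'

```text
time: 10.95
tool_pos: [0.4954, 0.2381, 0.2307]
ee_rot: [-3.131, -0.008, 0.355]
wrist_force: [-0.4, -0.7, 0.2]
width: 0.075
```

Run:
```python
from m import *
rel([.4972,.2393,.19],0)
print(robot.get_obs()['joint_positions'])
```

```text
rel rot [-0.0118 -0.0058  0.3549] shift cm [ 0.177 -0.005  4.067] t 10.95 p [0.4954 0.2381 0.2307] rot [-3.1311 -0.0078  0.3549] w 0.075 F [-0.45 -0.7   0.23] M [-0.016 -0.011 -0.046]
[0.33808622 0.07624066 1.333082   0.01077217 1.72466661 1.55567149]
```

Emit:
drive_tool --series '[[[-0.012,-0.006,0.13,0.1,0,1.5,65],[-0.012,-0.006,0.26,0.18,0,3,65],[-0.012,-0.006,0.355,0.18,0,4,65],[-0.012,-0.006,0.355,0.18,0,4,65],[-0.012,-0.006,0.355,0.18,0,4,65]]]'

```text
time: 11.45
tool_pos: [0.4965, 0.239, 0.1892]
ee_rot: [3.14, 0.003, 0.002]
wrist_force: [0.5, -0.5, 0.5]
width: 0.0615
```

Run:
```python
from m import *
rel([.4972,.2393,.14],0)
s=snap('wrist','w7.png')
cv2.imwrite('pics/w7b.png',cv2.resize(s['img'][100:300,110:390],None,fx=2.8,fy=2.8,interpolation=cv2.INTER_CUBIC))
p=robot.get_obs()['tool_pos']
for z in (p[2],.157):
  u,v=proj(s,[p[0],p[1],z]); print((u-110+.5)*2.8-.5,(v-100+.5)*2.8-.5)
```

```text
rel rot [0.0013 0.0029 0.0019] shift cm [ 0.08  -0.039  4.923] t 11.45 p [0.4965 0.239  0.1892] rot [3.1403e+00 2.9000e-03 1.9000e-03] w 0.0615 F [ 0.53 -0.48  0.46] M [-0.023  0.001  0.054]
400.53274230285535 352.0260602483885
400.8957344888833 310.29706692695675
```

View pics/w7b.png

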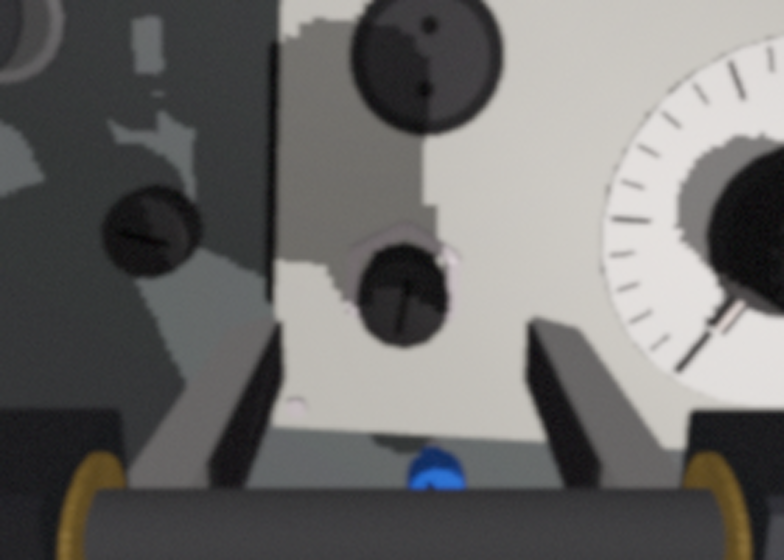

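Emit:
drive_tool --series '[[[0,0,0,0.05,0,2,65],[0,0,0,0.05,0,4,65],[0,0,0,0.05,0,5.05,65],[0,0,0,0.05,0,5.05,65],[0,0,0,0.05,0,5.05,50],[0,0,0,0.05,0,5.05,20],[0,0,0,0.05,0,5.05,15],[0,0,0,0.05,0,5.05,15],[0,0,0,0.05,0,5.05,15],[0,0,0,0.05,0,5.05,15]]]'

```text
time: 12.5
tool_pos: [0.4977, 0.2392, 0.1403]
ee_rot: [3.141, 0.0, 0.002]
wrist_force: [0.1, 0.8, 1.3]
width: 0.027
```

Run:
```python
from m import *
rel([.497,.2393,.139],0)
s=snap('wrist','w8.png')
cv2.imwrite('pics/w8b.png',cv2.resize(s['img'][100:300,110:390],None,fx=2.8,fy=2.8,interpolation=cv2.INTER_CUBIC))
```

```text
rel rot [0.0003 0.0001 0.0016] shift cm [-0.072 -0.007  0.132] t 12.5 p [0.4977 0.2392 0.1403] rot [3.1413e+00 1.0000e-04 1.6000e-03] w 0.027 F [0.07 0.81 1.32] M [ 0.024 -0.029  0.019]
```

View pics/w8b.png

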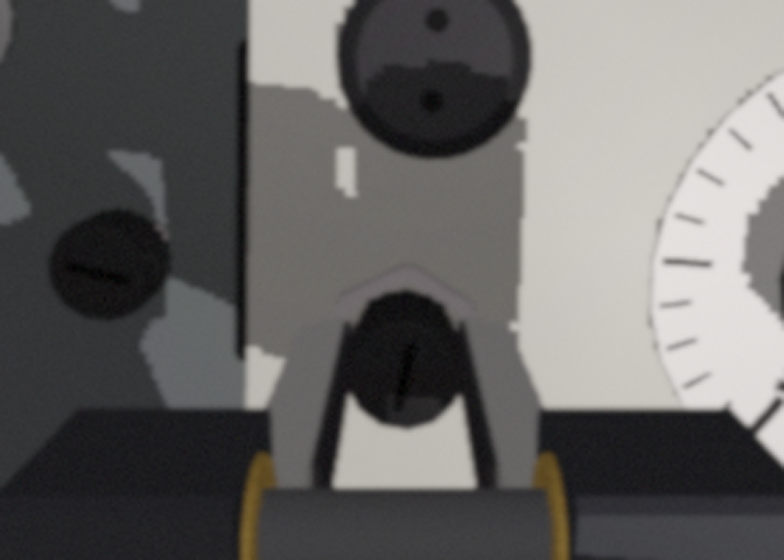

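Emit:
drive_tool --series '[[[0,0,-0.1,0,0,-0.02,10],[0,0,-0.2,0,0,-0.03,10],[0,0,-0.3,0,0,-0.05,10],[0,0,-0.4,0,0,-0.07,10],[0,0,-0.5,0,0,-0.09,10],[0,0,-0.6,0,0,-0.1,10],[0,0,-0.7,0,0,-0.12,10],[0,0,-0.8,0,0,-0.14,10],[0,0,-0.9,0,0,-0.16,10],[0,0,-1.0,0,0,-0.18,10]]]'

```text
time: 13.55
tool_pos: [0.4975, 0.2391, 0.1417]
ee_rot: [-3.141, 0.001, 1.006]
wrist_force: [0.1, 0.4, -1.0]
width: 0.0275
```

Run:
```python
from m import *
rel([.497,.2393,.139],2)
s=snap('wrist','w9.png')
cv2.imwrite('pics/w9b.png',cv2.resize(s['img'][150:300,150:360],None,fx=3,fy=3,interpolation=cv2.INTER_CUBIC))
```

```text
rel rot [-9.000e-04  7.000e-04 -9.943e-01] shift cm [-0.012 -0.05   0.268] t 13.55 p [0.4975 0.2391 0.1417] rot [-3.1411e+00  1.0000e-03  1.0057e+00] w 0.0275 F [ 0.07  0.4  -1.04] M [-0.022 -0.04  -0.049]
```

View pics/w9b.png

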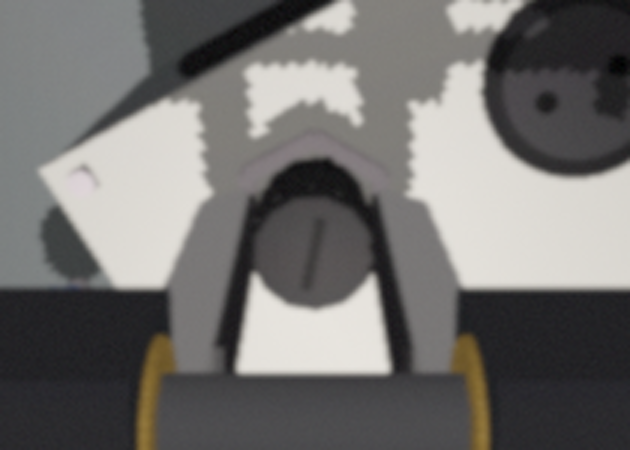

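Emit:
drive_tool --series '[[[0,0,-0.1,0,0,-0.02,10],[0,0,-0.2,0,0,-0.03,10],[0,0,-0.3,0,0,-0.05,10],[0,0,-0.4,0,0,-0.07,10],[0,0,-0.5,0,0,-0.09,10],[0,0,-0.6,0,0,-0.1,10],[0,0,-0.7,0,0,-0.12,10],[0,0,-0.8,0,0,-0.14,10],[0,0,-0.9,0,0,-0.16,10],[0,0,-1.0,0,0,-0.18,10],[0,0,-1.1,0,0,-0.19,10],[0,0,-1.2,0,0,-0.21,10],[0,0,-1.3,0,0,-0.23,10],[0,0,-1.4,0,0,-0.24,10],[0,0,-1.5,0,0,-0.26,10],[0,0,-1.6,0,0,-0.28,10],[0,0,-1.7,0,0,-0.3,10],[0,0,-1.8,0,0,-0.31,10],[0,0,-1.9,0,0,-0.33,10],[0,0,-1.9,0,0,-0.33,10]]]'

```text
time: 15.6
tool_pos: [0.4973, 0.2391, 0.1447]
ee_rot: [-3.141, -0.001, 2.907]
wrist_force: [-0.0, 0.6, 0.3]
width: 0.0271
```

Run:
```python
from m import *
rel([.497,.2393,.139],3.3)
s=snap('wrist','w10.png')
cv2.imwrite('pics/w10b.png',cv2.resize(s['img'][150:300,150:360],None,fx=3,fy=3,interpolation=cv2.INTER_CUBIC))
```

```text
rel rot [-0.0007 -0.0014 -0.3933] shift cm [0.037 0.01  0.572] t 15.6 p [0.4973 0.2391 0.1447] rot [-3.1406e+00 -1.2000e-03  2.9067e+00] w 0.0271 F [-0.01  0.55  0.34] M [ 0.078 -0.177 -0.034]
```

View pics/w10b.png

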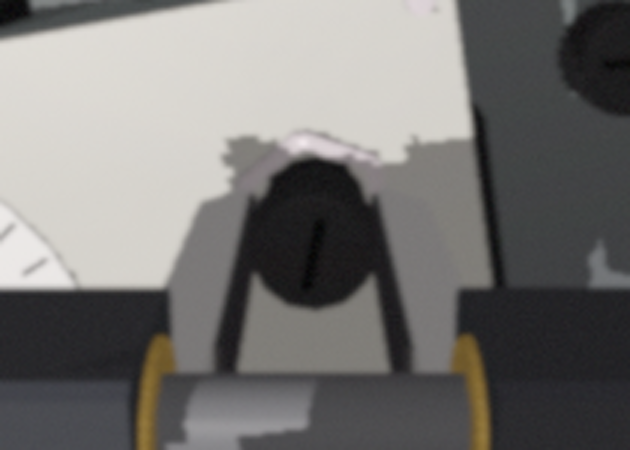

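Emit:
drive_tool --series '[[[0,0,0,0,0,-0.3,10],[0,0,0,0,0,-0.6,10],[0,0,0,0,0,-0.9,10],[0,0,0,0,0,-1.2,10],[0,0,0,0,0,-1.2,10]]]'

```text
time: 16.15
tool_pos: [0.4977, 0.2393, 0.1576]
ee_rot: [-3.141, -0.0, 2.905]
wrist_force: [-0.2, 0.5, -0.0]
width: 0.0274
```

Run:
```python
from m import *
rel([.497,.2393,.139],3.3)
s=snap('wrist','w11.png')
cv2.imwrite('pics/w11b.png',cv2.resize(s['img'][150:300,150:360],None,fx=3,fy=3,interpolation=cv2.INTER_CUBIC))
```

```text
rel rot [-2.000e-04 -1.000e-04 -3.951e-01] shift cm [ 0.072 -0.016  1.856] t 16.15 p [0.4977 0.2393 0.1576] rot [-3.1414 -0.      2.9049] w 0.0274 F [-0.22  0.53 -0.02] M [ 0.06  -0.134 -0.05 ]
```

View pics/w11b.png

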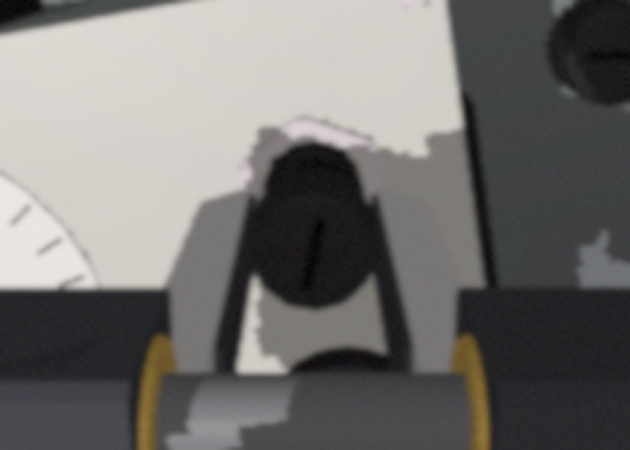

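Emit:
drive_tool --series '[[[0,0,0,0,0,-1,10],[0,0,0,0,0,-2.5,10],[0,0,0,0,0,-4.5,10],[0,0,0,0,0,-6.5,10],[0,0,0,0,0,-8.5,10],[0,0,0,0,0,-10,10],[0,0,0,0,0,-10,10],[0,0,0,0,0,-10,10]]]'

```text
time: 17.0
tool_pos: [0.4978, 0.2393, 0.2575]
ee_rot: [-3.141, 0.0, 2.905]
wrist_force: [0.4, 0.5, -0.4]
width: 0.0273
```

Run:
```python
from m import *
rel([.519,-.193,.255],2.905)
print(robot.get_obs()['joint_positions'])
s=snap('scene','s2.png')
cv2.imwrite('pics/s2b.png',cv2.resize(s['img'][90:250,150:400],None,fx=3.2,fy=3.2,interpolation=cv2.INTER_CUBIC))
```

```text
rel rot [-0.0001  0.0001 -0.    ] shift cm [-12.199 -41.527   0.257] t 17.0 p [0.4978 0.2393 0.2575] rot [-3.1415e+00  1.0000e-04  2.9050e+00] w 0.0273 F [ 0.35  0.45 -0.4 ] M [ 0.046 -0.147  0.   ]
[ 3.45563227e-01  8.83100644e-02  1.26739807e+00 -1.62992696e-04
  1.78585303e+00 -9.88634441e-01]
```

View pics/s2b.png

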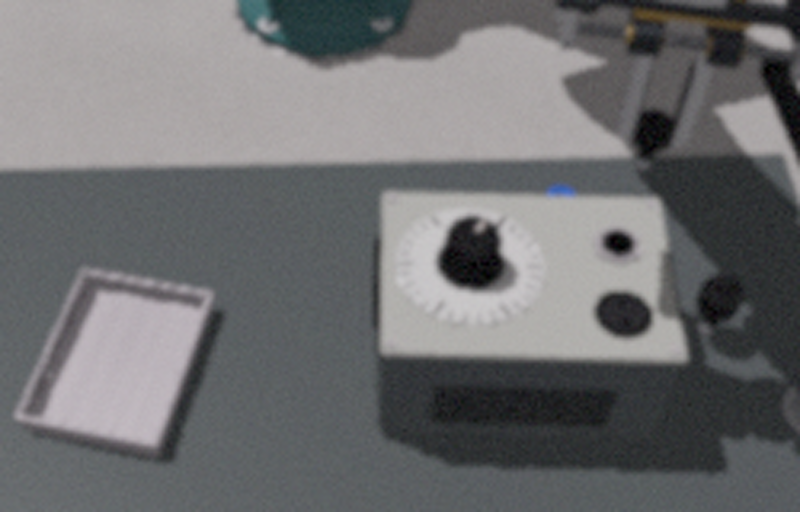

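Emit:
drive_tool --series '[[[0,0,0,-0.4,-1.5,0,10],[0,0,0,-1.2,-4,0,10],[0,0,0,-2.1,-7,0,10],[0,0,0,-2.9,-10,0,10],[0,0,0,-3.8,-13,0,10],[0,0,0,-4.7,-16,0,10],[0,0,0,-5.6,-19,0,10],[0,0,0,-6.5,-22,0,10],[0,0,0,-7.3,-25,0,10],[0,0,0,-8.2,-28,0,10],[0,0,0,-9.1,-31,0,10],[0,0,0,-10,-34,0,10],[0,0,0,-10.9,-37,0,10],[0,0,0,-11.7,-40,0,10],[0,0,0,-12.2,-41.5,0,10],[0,0,0,-12.2,-41.5,0,10],[0,0,0,-12.2,-41.5,0,10]]]'

```text
time: 18.75
tool_pos: [0.5183, -0.1924, 0.2562]
ee_rot: [-3.141, -0.003, 2.905]
wrist_force: [-0.6, 0.2, 0.1]
width: 0.0275
```

Run:
```python
from m import *
rel([.519,-.193,.04],2.905)
s=snap('wrist','w12.png')
p=robot.get_obs()['tool_pos']
u,v=proj(s,[p[0],p[1],.003]); im=cv2.resize(s['img'],None,fx=1.5,fy=1.5,interpolation=cv2.INTER_CUBIC)
cv2.circle(im,(int(u*1.5),int(v*1.5)),6,(0,0,255),2); cv2.imwrite('pics/w12b.png',im)
t=snap('top','t2.png'); cv2.imwrite('pics/t2b.png',cv2.resize(t['img'][130:290,100:400],None,fx=2.6,fy=2.6,interpolation=cv2.INTER_CUBIC))
```

```text
rel rot [-0.0001 -0.0029 -0.0002] shift cm [-0.145 -0.042 21.622] t 18.75 p [ 0.5183 -0.1924  0.2562] rot [-3.1415e+00 -2.9000e-03  2.9048e+00] w 0.0275 F [-0.58  0.21  0.13] M [ 0.078 -0.103  0.011]
```

View pics/w12b.png

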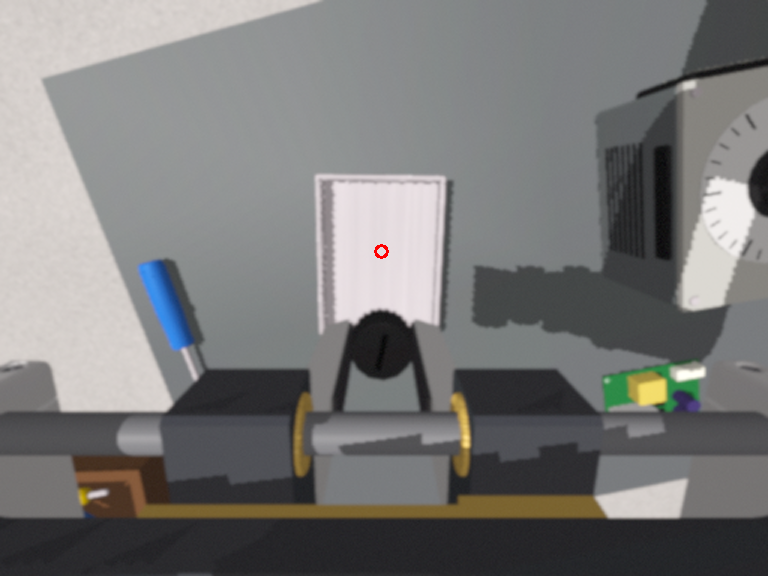

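View pics/t2b.png

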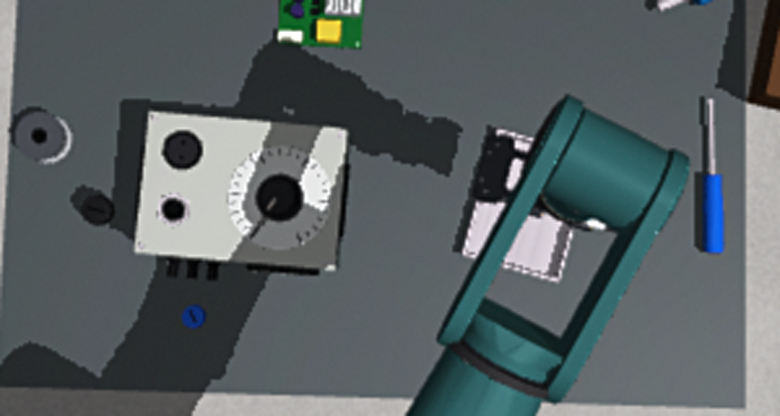

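Emit:
drive_tool --series '[[[0,0,0,0,0,2,10],[0,0,0,0,0,5,10],[0,0,0,0,0,8,10],[0,0,0,0,0,11,10],[0,0,0,0,0,14,10],[0,0,0,0,0,17,10],[0,0,0,0,0,19,10],[0,0,0,0,0,20.5,10],[0,0,0,0,0,20.5,10],[0,0,0,0,0,20.5,10]]]'

```text
time: 19.85
tool_pos: [0.5188, -0.1913, 0.0526]
ee_rot: [-3.141, -0.001, 2.907]
wrist_force: [0.1, 0.0, -0.5]
width: 0.0277
```

Emit:
drive_tool --series '[[[0,0,0,0,0,0.3,10],[0,0,0,0,0,0.6,10],[0,0,0,0,0,0.9,10],[0,0,0,0,0,1.1,10],[0,0,0,0,0,1.1,10],[0,0,0,0,0,1.1,10]]]'

```text
time: 20.45
tool_pos: [0.5188, -0.1914, 0.0416]
ee_rot: [-3.141, -0.001, 2.907]
wrist_force: [0.3, -0.4, -0.1]
width: 0.0274
```

Emit:
drive_tool --series '[[[0,0,0,0,0,0.1,10],[0,0,0,0,0,0.2,10],[0,0,0,0,0,0.3,10],[0,0,0,0,0,0.4,10],[0,0,0,0,0,0.45,10],[0,0,0,0,0,0.45,10]]]'

```text
time: 21.05
tool_pos: [0.5187, -0.1913, 0.0369]
ee_rot: [-3.141, -0.001, 2.907]
wrist_force: [-0.4, -0.1, -0.7]
width: 0.0274
```

Emit:
drive_tool --series '[[[0,0,0,0,0,0.1,10],[0,0,0,0,0,0.15,10],[0,0,0,0,0,0.2,10],[0,0,0,0,0,0.2,10]]]'

```text
time: 21.45
tool_pos: [0.5192, -0.1915, 0.0358]
ee_rot: [-3.141, 0.0, 2.907]
wrist_force: [-1.1, 0.9, 4.7]
width: 0.0273
```

Emit:
drive_tool --series '[[[0,0,0,0,0,0,30],[0,0,0,0,0,0,33],[0,0,0,0,0,0,38],[0,0,0,0,0,0,45],[0,0,0,0,0,0,55],[0,0,0,0,0,0,70],[0,0,0,0,0,0,80],[0,0,0,0,0,0,80],[0,0,0,0,0,0,80]]]'

```text
time: 22.35
tool_pos: [0.5192, -0.1915, 0.0358]
ee_rot: [-3.141, 0.0, 2.907]
wrist_force: [0.7, -0.2, 0.0]
width: 0.0749
```

Run:
```python
from m import *
rel([.519,-.193,.04],2.905)
s=snap('wrist','w13.png')
cv2.imwrite('pics/w13b.png',cv2.resize(s['img'],None,fx=1.5,fy=1.5,interpolation=cv2.INTER_CUBIC))
s=snap('scene','s3.png')
cv2.imwrite('pics/s3b.png',cv2.resize(s['img'][130:250,130:330],None,fx=4,fy=4,interpolation=cv2.INTER_CUBIC))
```

```text
rel rot [-0.0009  0.0003  0.0022] shift cm [-0.02  -0.149 -0.416] t 22.35 p [ 0.5192 -0.1915  0.0358] rot [-3.1407e+00  3.0000e-04  2.9072e+00] w 0.0749 F [ 0.66 -0.19  0.04] M [ 0.034 -0.23   0.025]
```

View pics/w13b.png

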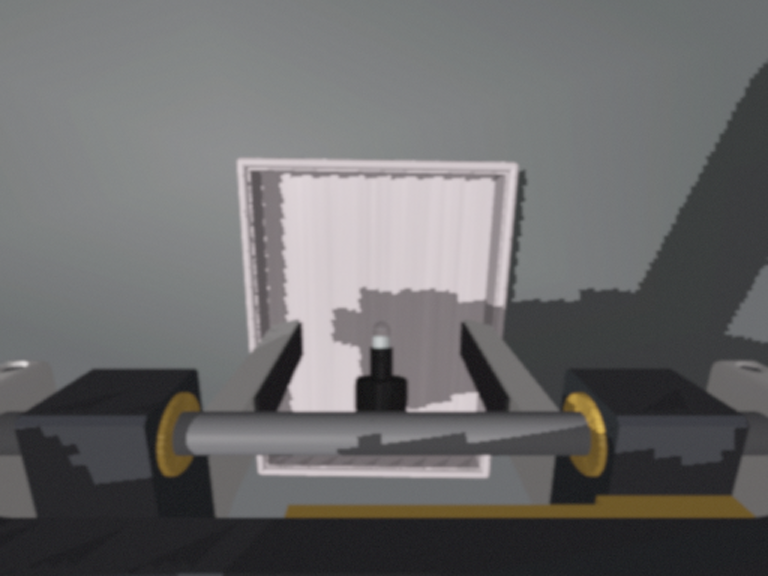

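View pics/s3b.png

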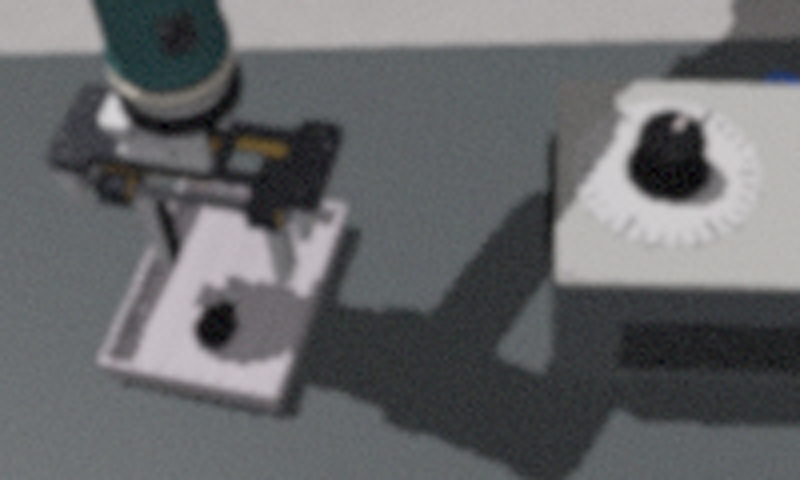

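The cap has tipped over and lies in the tray between the open fingers, with the fuse end at about (380, 340) in the wrist picture. Next I lift straight up and check again.

Emit:
drive_tool --series '[[[0,0,0,0,0,-1,80],[0,0,0,0,0,-4,80],[0,0,0,0,0,-8,80],[0,0,0,0,0,-12,80],[0,0,0,0,0,-16,80],[0,0,0,0,0,-20,80],[0,0,0,0,0,-20,80],[0,0,0,0,0,-20,80],[0,0,0,0,0,-20,80]]]'

```text
time: 23.35
tool_pos: [0.5185, -0.191, 0.2345]
ee_rot: [-3.141, -0.002, 2.907]
wrist_force: [0.2, -0.3, -0.5]
width: 0.0752
```

Run:
```python
from m import *
rel([.519,-.193,.04],2.905)
s=snap('wrist','w14.png')
cv2.imwrite('pics/w14b.png',cv2.resize(s['img'],None,fx=1.5,fy=1.5,interpolation=cv2.INTER_CUBIC))
s=snap('scene','s4.png')
cv2.imwrite('pics/s4b.png',cv2.resize(s['img'][130:250,130:330],None,fx=4,fy=4,interpolation=cv2.INTER_CUBIC))
```

```text
rel rot [-0.0004 -0.002   0.0022] shift cm [-0.131 -0.175 19.453] t 23.35 p [ 0.5185 -0.191   0.2345] rot [-3.1412e+00 -2.0000e-03  2.9072e+00] w 0.0752 F [ 0.17 -0.25 -0.47] M [ 0.018 -0.116 -0.005]
```

View pics/w14b.png

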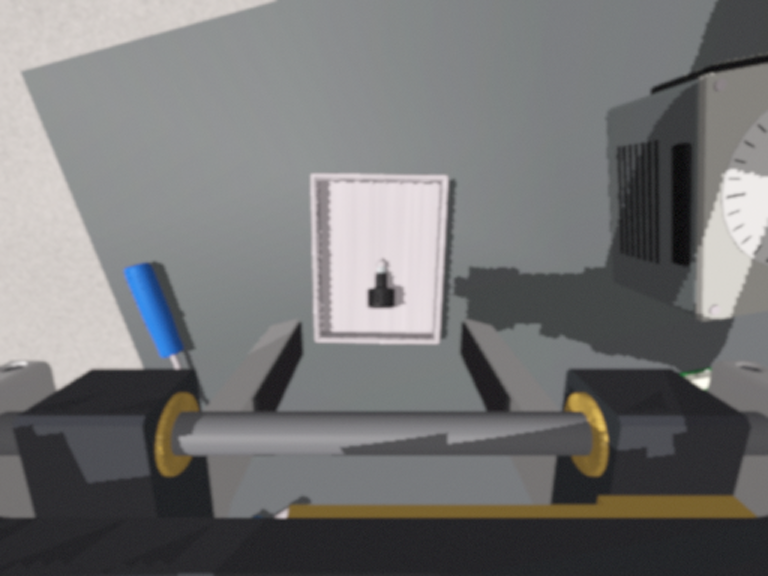

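View pics/s4b.png

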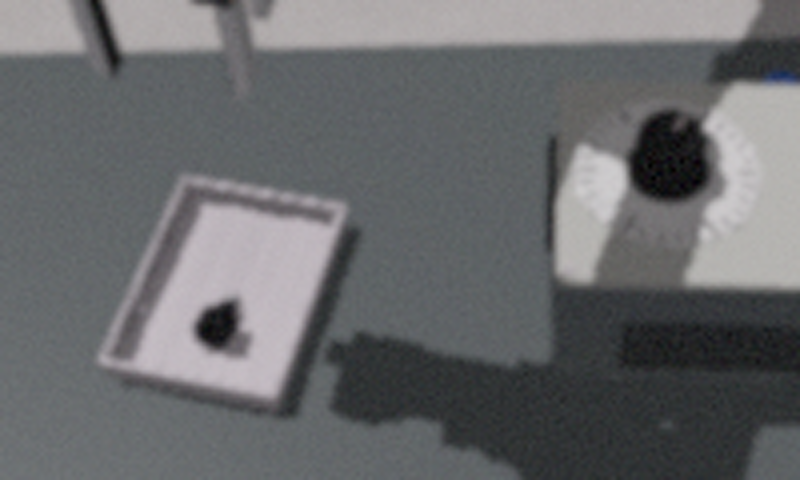

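Run:
```python
from h import *
robot.snapshot('top'); print(robot.close_job())
```

```text
the job is handed in; nothing more can be done
None
```

The knob is wound back to its zero stop, and the fuse carrier is lying at rest in the steel tray. I handed the job in after about 23 s; no verdict was reported.

- **Knob:** I turned it anticlockwise about 3 rad, until the fingers slipped at the stop. After I let go, the close wrist picture and a later top view both showed the pointer on the broad zero mark. The final scene picture is coarser but agrees.
- **Fuse carrier:** I unscrewed it 2.9 rad with no slip and very little force, then lifted it straight out. I lowered it until the fuse end touched the tray floor (4.7 N) and let go. It tipped over and now lies about 45 mm from the nearest end wall.
- **Bystanders:** the board, spool, driver and the other two caps were not touched, and every one I could see in the later pictures was in its place. The arm is about 0.2 m above the tray, touching nothing.

**Disagreement:** the top and wrist cameras differed by about 5 mm on the knob and about 7 mm on the fuse cap. My first grip on the knob was about 3.5 mm off its axis. I worked out the true axis from how the tool was pushed while turning, then used that to centre the grip on the fuse cap.

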